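Third hand for a tack weld

ROBOT

A 6-joint arm with a two-finger parallel gripper is mounted at the origin on the work surface. World frame = base frame: x ahead of the robot, y to its left, z up, the work surface at z = 0. Lengths are in mm, angles in degrees, forces in N, time in s.
With the tool pointing down it reaches from about 350 to 850 mm from the base axis. Payload 8.1 kg.
Tool frame: the origin (TCP) lies at the very end of the fingers, on their centre line; the grasp point (between the pads) lies 19 mm behind it; z points along the fingers, y is the line along which they close (so a half turn about z gives the same grasp; the last joint's range is limited). The gripper opens to 85 mm and grips with 20 to 120 N. Pads are 22 mm wide; open, the fingers measure 114 mm over their backs; the gripper's body (76 mm by 85 mm) begins 54 mm behind the grasp point. The pads swing forward as they close: fully open they stand 13 mm farther back than shut.
Start: joints at [-68.721, 7.471, 85.268, -0, 87.261, -4.893], TCP at [264.667, -538.476, 231.292] pointing down, gripper open.
Joint ranges: [-169.43, 169.43], [-51.17, 129.36], [1.28, 143.12], [-76.62, 256.62], [0, 156.53], [-152.29, 152.29]. Speed limits (degrees/s): [136.94, 136.94, 159.86, 180, 180, 180].

INTERFACE

Orientations are given as [roll, pitch, yaw] about the fixed x, y, z axes, in that order (R = Rz(yaw) Ry(pitch) Rx(roll)).
In Python, from bench import status, viewer, job gives the robot as it stands.
- The arm moves only by the tool arm_command, never from a script. Its argument "targets" is a list that holds one entry, the list of rows, each a list of 7 numbers: the shift along the world's x, y, z in m, then the turn, a rotation vector about the world's x, y, z in rad, then the opening, from -1 (shut) to 1 (fully open). In form: [[[dx, dy, dz, rx, ry, rz, gripper], ...]]. A call has 1 to 10 rows; each row shifts and turns the commanded pose from where the row before left it; what a row does not reach is not made up. A row lasts 1/8 s, in which the tool goes at most 62.5 mm and 10.7 degrees, less where a joint would pass 70% of its speed; a pose out of reach is approached as far as the arm can. A call with a gripper value outside its range is refused whole. The fingers move at their own pace and stop on an object; "force" is the grip in N (left out, the last holds). Time passes only in rows, so rows that do not move let the fingers close. It gives the time, the measured TCP pose, the force, the opening and the grip force at its end, in the units of the state.
- status.sense(): the state, without advancing time (a new reading comes with each control period).
- viewer.snapshot(name): name is "side" or "top" or "wrist"; returns the picture (400x640x3 uint8, red, green, blue); there is no depth.
- viewer.camera_model(name): a dict with "vertical_fov" (degrees; the focal length in pixels is half the picture's height over the tangent of half this angle, whatever the lens; pixels are square), "cx", "cy" (the principal point, pixels), "xyz" and "attitude" of the camera in the world. Camera axes: x right, y down, z forward; pixel columns grow to the right and rows downward; lengths in mm; the calibration is good to about 2 mm. A picture is of the moment at which its call begins: read the wrist's pose just before it. camera_model takes no time and is no camera call; for the wrist camera it gives the pose at the moment of the call.
- job.hand_in(): hands the job in; it is judged then, once.
The state is a dict: "time": time; "joint_pos": joint angles; "qd": joint speeds; "joint_efforts": joint torques, N m; "tool_pos": TCP position; "tcp_rot": TCP orientation; "ft_force": force on the tool from outside, world axes, zero at the start; "wrist_torque": the same for the moment, N m; "finger_gap": finger opening in mm; "grip_force": force on a finger pad.
Only numpy, scipy, OpenCV 4.12 (cv2) and the standard library are available. Lean on these libraries where they do the work, as an engineer would, in place of code of your own. Each camera call takes 0.05 s, during which the arm holds its last target. There are 200 camera calls.

TASK

Fetch the cut piece of thick square tube and lay it flat on the welding jig's plate as the stem of a T-joint: one sawn end butted square and flush on the side of the clamped rail, and its side up against the small side stop. Press it into the rail with a steady push of about 15 N and finish while still holding it pressed there, so that the welder can tack it; slide it in gently without ramming the rail, and leave the thin offcut, the chipping hammer and the round tin where they are.

Things in the scene. Friction and masses are not known exactly. Their poses are not given: they have to be found in the camera images.
- stub: the workpiece: loose galvanised steel square tube lying flat on the table, 160 mm long, 40 x 40 mm outside, 3 mm wall, both ends sawn square, 0.35 to 0.7 kg; it slides easily on the plate (friction about 0.25). It starts left or right of the jig, at any angle. Origin: centre of its underside; x along its length, z up. Either end may go to the rail
- jig: welding jig fixed to the table: grey steel plate 300 mm (x) by 240 mm (y), 10 mm thick; angle-iron fence along its far edge, the rail before it, two closed toggle clamps at y = +-90 mm on the fence, arms over the rail only, up to 170 mm tall. Origin: centre of the plate's underside; x towards the rail (push direction), y towards the side stop, z up. Turned up to 17 degrees on the table
- rail: rigid galvanised square tube 320 mm long, 40 x 40 mm, clamped on the jig's plate against the fence, along the jig's y. Origin: centre of its underside, on the plate's top; the face to butt on lies 20 mm from the origin, at -x. Axes as the jig's
- side_stop: small rigid dark angle-iron stop bolted to the plate, 32 mm long (jig x), 35 mm high, ending 9 mm short of the rail's face. Origin: on the plate's top, mid-length, on its flat stop face, which looks to -y of the jig and takes the workpiece's side. Its foot, 36 mm wide, lies to +y. Axes as the jig's
- joint_point (a point): point on the rail's face at the height of the plate's top (10 mm above the table), 20 mm to -y of the stop face: there the middle of the workpiece's lower end edge comes when the piece is home, its origin then 80 mm from here in the jig's -x. Axes as the jig's
- offcut: bystander: thin offcut of galvanised square tube, 100 mm long, 25 x 25 mm, lying flat on the table on the other side of the jig from the workpiece. Origin: centre of its underside, x along it
- chipping_hammer: bystander: all-metal chipping hammer with black grip, 250 mm long, lying on the table to the far left. Origin: middle of its length, on the table, x towards the head
- dip_tin: bystander: closed low round tin of nozzle dip, 72 mm across, 60 mm tall, standing at the far right. Origin: centre of its underside

How it is judged:
By the outcome, as a careful person would: the job done as asked, in the order asked, and still so for the second after the job is handed in, while the arm keeps its last pose, push and grip.
It also fails if it takes over 59 s, if anything falls off the work surface, if the arm or the gripper's body presses on something with over 40 N, if the wrist force passes 120 N, or if a joint passes its speed limit or range.

## Working session

There is one attempt and no reset: what is moved stays moved. The work goes in short steps, Python scripts to look and compute and a tool call to move; the robot and the scene stay as the last step left them, time stands still between calls to the robot, and variables do not carry over. Pictures are saved under pics/ and viewed, at most 10 in all, crops included, and the job is handed in when it is done.

Besides the shell and the picture viewer there is one more tool, called after "Emit:" as a command line: name --argument value ..., lists and objects as JSON in quotes. arm_command: Moves the arm, as the interface text tells. Its arguments: {"type":"object","properties":{"targets":{"type":"array"},"force":{"type":"number"}},"required":["targets"]}

```bash
mkdir -p pics; ls
python3 - <<'E'
from bench import status, viewer
import cv2
print(status.sense())
for n in ("top","side"):
    print(viewer.camera_model(n)); cv2.imwrite(f"pics/{n}0.png",viewer.snapshot(n)[:,:,::-1])
E
```

```text
pics
{'time': 0.0, 'joint_pos': array([-6.87201874e+01,  7.51430085e+00,  8.53306439e+01, -2.57507817e-03,
        8.72595757e+01, -4.89070264e+00]), 'qd': array([ 0.0646651 , -0.01497282, -0.03949447, -0.00815646, -0.1316489 ,
        0.01236756]), 'joint_efforts': array([ 5.49596207e-04, -5.69404328e+01, -5.00543797e+01, -1.53887404e-04,
        1.46918610e-02, -6.08705491e-06]), 'tool_pos': array([ 264.45454527, -537.96596122,  230.2397488 ]), 'tcp_rot': array([-1.79895641e+02, -6.34836999e-03,  2.61706349e+01]), 'ft_force': array([-0.17156162,  0.68436089, -0.769152  ]), 'wrist_torque': array([ 0.01942378, -0.03397383, -0.03163606]), 'grip_force': 0.0, 'finger_gap': 85.35506732439964}
{'vertical_fov': 53.143474702122404, 'cx': 321.291084350113, 'cy': 203.4153027164551, 'xyz': array([ 449.04108097,   13.93851652, 1192.65667703]), 'attitude': array([-174.66122343,    0.20010493,  -90.59530008])}
{'vertical_fov': 52.764067299819445, 'cx': 313.5295007912609, 'cy': 198.68299394621653, 'xyz': array([123.25805987, 725.24543454, 832.49102063]), 'attitude': array([-133.20740071,   -0.6053111 , -147.9915955 ])}
```

View pics/top0.png

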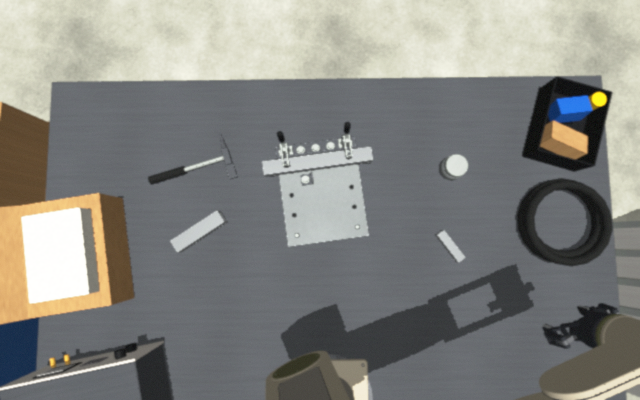

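View pics/side0.png

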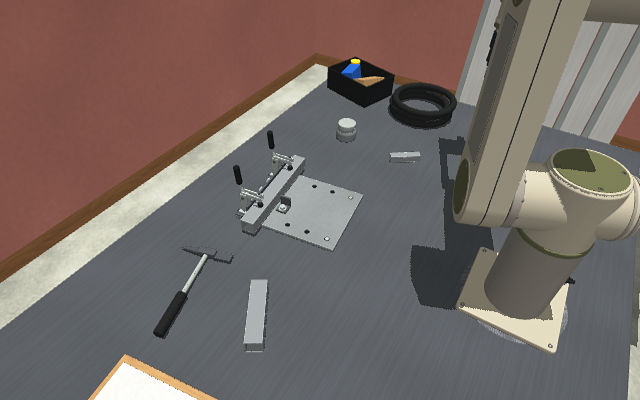

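The top view shows the stub at about (198,231), the plate centred near (325,205), the side stop at (306,178), the offcut at (450,246), the tin at (455,166) and the hammer at (195,170). The side view agrees. I'll enlarge the top view for rough measurements.

```bash
cat > h.py <<'E'
import numpy as np, cv2
from scipy.spatial.transform import Rotation as R
from bench import status, viewer
def K(c):
    f=200/np.tan(np.radians(c["vertical_fov"])/2); return f,c["cx"],c["cy"]
def px2w(c,uv,z):
    f,cx,cy=K(c); uv=np.atleast_2d(np.float64(uv))
    d=np.c_[(uv-[cx,cy])/f,np.ones(len(uv))]@R.from_euler("xyz",c["attitude"],degrees=True).as_matrix().T
    return c["xyz"]+d*((z-c["xyz"][2])/d[:,2])[:,None]
def w2px(c,p):
    f,cx,cy=K(c); q=(np.atleast_2d(p)-c["xyz"])@R.from_euler("xyz",c["attitude"],degrees=True).as_matrix()
    return q[:,:2]/q[:,2:]*f+[cx,cy]
E
python3 - <<'E'
from h import *
im=cv2.imread("pics/top0.png"); c=im[120:260,150:390]
cv2.imwrite("pics/topc.png",cv2.resize(c,(792,462),interpolation=cv2.INTER_CUBIC))
c=viewer.camera_model("top")
print(px2w(c,[[198,231]],40),px2w(c,[[279,166],[360,163],[369,235],[288,245]],10),px2w(c,[[306,178]],45))
print(viewer.camera_model("wrist"))
E
```

```text
[[480.82294469 372.6857639   40.        ]] [[ 673.59997795  142.52086186   10.        ]
 [ 680.0286575  -100.37565979   10.        ]
 [ 464.59698776 -122.71908899   10.        ]
 [ 437.75100402  116.15705562   10.        ]] [[630.82557549  60.40668979  45.        ]]
{'vertical_fov': 64.12833894577605, 'cx': 318.08260435055234, 'cy': 205.48450409407175, 'xyz': array([ 324.00575909, -508.98514683,  372.24469926]), 'attitude': array([ 1.64987577e+02,  1.55494189e-01, -6.38054726e+01])}
```

View pics/topc.png

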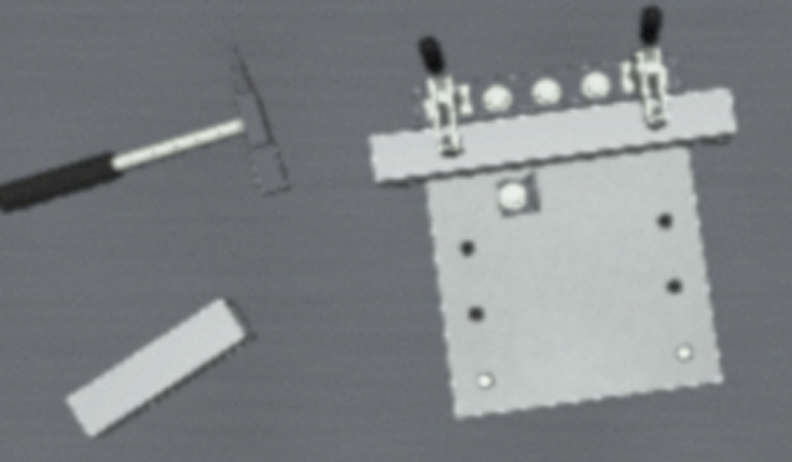

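In the crop, the stub's top corners are about (222,298), (247,330), (92,437) and (67,402). The rail's front edge runs from (378,183) to (736,131). The stop is at about (518,195), with its dark side towards -y. Next I'll move the wrist camera over the jig and turn the tool towards the stub's yaw.

Emit:
arm_command --targets '[[[0.025,0.054,0.012,0,0,0.172,1],[0.025,0.054,0.012,0,0,0.172,1],[0.025,0.054,0.012,0,0,0.172,1],[0.025,0.054,0.012,0,0,0.172,1],[0.025,0.054,0.012,0,0,0.172,1],[0.025,0.054,0.012,0,0,0.172,1],[0.025,0.054,0.012,0,0,0.172,1],[0.025,0.054,0.012,0,0,0.172,1],[0.025,0.054,0.012,0,0,0.172,1],[0.025,0.054,0.012,0,0,0.172,1]]]'

```text
time: 1.35
tool_pos: [515.0, 3.5, 351.4]
tcp_rot: [-180.0, -0.0, 125.1]
ft_force: [1.4, -0.3, 0.2]
finger_gap: 85.5
grip_force: 0.0
```

Emit:
arm_command --targets '[[[0,0,0,0,0,0,1],[0,0,0,0,0,0,1],[0,0,0,0,0,0,1]]]'

```text
time: 1.72
tool_pos: [514.2, 0.4, 350.8]
tcp_rot: [-179.9, -0.0, 124.6]
ft_force: [-0.0, 0.9, 0.2]
finger_gap: 85.7
grip_force: 0.0
```

```bash
cat > snap.py <<'E'
import sys,pickle
from h import *
n=sys.argv[1]; c=viewer.camera_model("wrist"); im=viewer.snapshot("wrist")[:,:,::-1]
cv2.imwrite(f"pics/{n}.png",im); pickle.dump(c,open(n+".pkl","wb"))
s=status.sense(); print(s["time"],s["tool_pos"],s["tcp_rot"],s["ft_force"],s["joint_pos"].round(1))
E
python3 snap.py w1
```

```text
1.775 [5.14241449e+02 3.07975797e-01 3.50903415e+02] [-1.79962587e+02 -1.38882535e-02  1.24577090e+02] [0.29896096 0.4615294  0.91092863] [ -5.7  -6.8  87.3  -0.   99.6 -40.2]
```

View pics/w1.png

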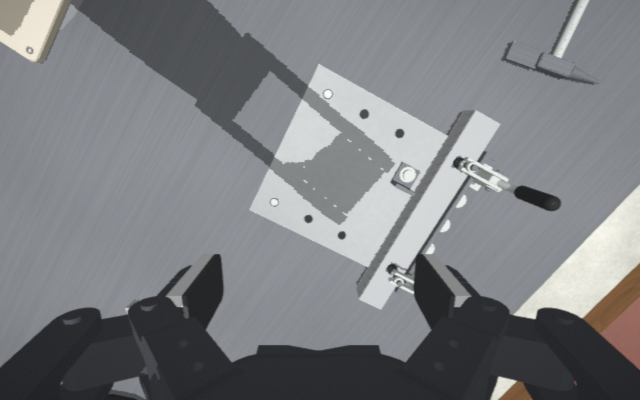

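The wrist view shows the rail's top face running from (472,110)/(500,125) down to (360,297)/(381,309). The stop is at (406,176), and the plate corners are at (320,65) and (250,210). I'll refine the rail, plate and stop by fitting edges.

```bash
cat >> h.py <<'E'
from scipy.optimize import least_squares
def fit(c,g,p,segs,w=7,n=60):
    """p=(x,y,yaw_deg); segs: local 3D segments (world z). Snap to strongest gradient along normals."""
    g=cv2.GaussianBlur(g.astype(np.float32),(0,0),1.0)
    def W(p,L): a=np.radians(p[2]); return np.c_[p[0]+L[:,0]*np.cos(a)-L[:,1]*np.sin(a),p[1]+L[:,0]*np.sin(a)+L[:,1]*np.cos(a),L[:,2]]
    for it in range(5):
        w_=max(2.5,w*(0.6**it)); Ls=[];N=[];T=[]
        for a,b in segs:
            L=np.array(a)+np.linspace(.06,.94,n)[:,None]*(np.array(b)-np.array(a)); q=w2px(c,W(p,L))
            t=q[-1]-q[0]; t/=np.hypot(*t); nn=np.array([-t[1],t[0]]); o=np.arange(-w_-1,w_+1.01,.25)
            S=q[:,None]+o[None,:,None]*nn
            v=cv2.remap(g,S[...,0].astype(np.float32),S[...,1].astype(np.float32),cv2.INTER_LINEAR)
            d=np.abs(np.gradient(v,axis=1)); k=d.argmax(1); ok=d[np.arange(n),k]>1.5
            Ls.append(L[ok]);N.append(np.tile(nn,(ok.sum(),1)));T.append(q[ok]+o[k[ok]][:,None]*nn)
        L,N_,T_=map(np.vstack,(Ls,N,T))
        r=least_squares(lambda p:((w2px(c,W(p,L))-T_)*N_).sum(1),p,loss="soft_l1",f_scale=.5,x_scale=[10,10,1]); p=r.x
    return p,np.median(np.abs(r.fun)),[len(x) for x in Ls]
def rect(lx,ly,z): 
    q=[(-lx/2,-ly/2,z),(lx/2,-ly/2,z),(lx/2,ly/2,z),(-lx/2,ly/2,z)]; return list(zip(q,q[1:]+q[:1]))
def draw(im,c,p,segs,s,off):
    a=np.radians(p[2])
    for sg in segs:
        q=w2px(c,[[p[0]+l[0]*np.cos(a)-l[1]*np.sin(a),p[1]+l[0]*np.sin(a)+l[1]*np.cos(a),l[2]] for l in sg]); q=((q-off+.5)*s-.5).round().astype(int)
        cv2.line(im,q[0].tolist(),q[1].tolist(),(0,0,255),1)
E
cat > f1.py <<'E'
from h import *
import pickle
c=pickle.load(open("w1.pkl","rb")); im=cv2.imread("pics/w1.png"); g=cv2.cvtColor(im,cv2.COLOR_BGR2GRAY)
q=px2w(c,[[472,110],[500,125],[360,297],[381,309]],50); m=q.mean(0); d=q[0]+q[1]-q[2]-q[3]
p0=[m[0],m[1],np.degrees(np.arctan2(d[1],d[0]))-90]; print("rail0",p0)
rs=rect(40,320,50); rail=fit(c,g,p0,rs); print("rail",rail)
q=px2w(c,[[320,65],[250,210]],10); m=q.mean(0); y=p0[2]; a=np.radians(y); p0=[m[0]+150*np.cos(a),m[1]+150*np.sin(a),y]; print(p0)
ps=[((-150,-120,10),(-150,120,10)),((-150,120,10),(30,120,10)),((-150,-120,10),(30,-120,10))]
pl=fit(c,g,p0,ps); print("plate",pl)
s=3.0; x0,y0=255,70; o=cv2.resize(im[y0:y0+195,x0:x0+260],None,fx=s,fy=s,interpolation=cv2.INTER_CUBIC)
draw(o,c,rail[0],rs,s,[x0,y0]);draw(o,c,pl[0],ps,s,[x0,y0]); cv2.imwrite("pics/f1.png",o)
# stub from top
c=viewer.camera_model("top"); im=cv2.imread("pics/top0.png"); g=cv2.cvtColor(im,cv2.COLOR_BGR2GRAY)
k=np.array([[222,298],[247,330],[92,437],[67,402]])/3.3+[150,120]; q=px2w(c,k,40); m=q.mean(0); d=q[0]+q[1]-q[2]-q[3]
p0=[m[0],m[1],np.degrees(np.arctan2(d[1],d[0]))]; print(p0,fit(c,g,p0,rect(160,40,40),w=3))
E
python3 f1.py
```

```text
rail0 [np.float64(681.9627520591121), np.float64(29.250084500031456), np.float64(7.616204703053668)]
rail (array([682.45160962,  28.90466308,   7.2823382 ]), np.float64(0.25737677961504324), [60, 60, 60, 60])
[np.float64(601.4926119529418), np.float64(19.3037562374237), np.float64(7.616204703053668)]
plate (array([598.76925881,  18.27669873,   7.32049779]), np.float64(0.2775714284973575), [60, 60, 60])
[np.float64(480.62046280582456), np.float64(373.6803464317478), np.float64(-55.916205566767935)] (array([481.3119513 , 376.4509769 , -56.95369465]), np.float64(0.20605356252350546), [60, 60, 60, 60])
```

View pics/f1.png

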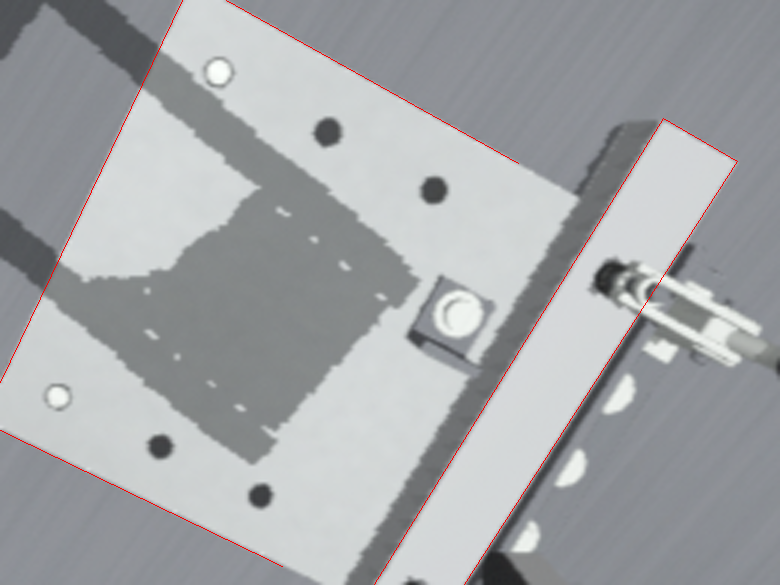

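Run:
```python
from h import *; import pickle
c=pickle.load(open("w1.pkl","rb")); r=np.array([682.45,28.90]); a=np.radians(7.3); M=np.array([[np.cos(a),-np.sin(a)],[np.sin(a),np.cos(a)]])
for nm,pts in (("foot+y",[(440,278),(495,303)]),("strip up",[(415,325),(480,353)]),("strip low",[(408,342),(478,372)])):
    px=np.array(pts)/3+[255,70]
    for z in (10,14,45): print(nm,z,((px2w(c,px,z)[:,:2]-r)@M).round(1).tolist())
```

```text
foot+y 10 [[-58.6, 54.1], [-27.2, 56.1]]
foot+y 14 [[-59.8, 54.1], [-28.6, 56.0]]
foot+y 45 [[-68.9, 54.0], [-39.8, 55.8]]
strip up 10 [[-57.5, 27.7], [-20.3, 30.5]]
strip up 14 [[-58.7, 27.9], [-21.8, 30.7]]
strip up 45 [[-67.9, 29.5], [-33.3, 32.1]]
strip low 10 [[-56.2, 18.5], [-15.9, 21.5]]
strip low 14 [[-57.3, 18.8], [-17.4, 21.7]]
strip low 45 [[-66.6, 20.9], [-29.3, 23.7]]
```

Emit:
arm_command --targets '[[[-0.005,0.054,-0.015,0,0,0,1],[-0.005,0.054,-0.015,0,0,0,1],[-0.005,0.054,-0.015,0,0,0,1],[-0.005,0.054,-0.015,0,0,0,1],[-0.005,0.054,-0.015,0,0,0,1],[-0.005,0.054,-0.015,0,0,0,1],[-0.003,0.052,-0.01,0,0,-0.027,1],[0,0,0,0,0,0,1],[0,0,0,0,0,0,1],[0,0,0,0,0,0,1]]]'

```text
time: 3.02
tool_pos: [482.5, 376.0, 252.0]
tcp_rot: [180.0, 0.0, 123.1]
ft_force: [0.2, 0.3, 0.5]
finger_gap: 85.6
grip_force: 0.0
```

```bash
python3 snap.py w2
python3 - <<'E'
from h import *; import pickle
c=pickle.load(open("w2.pkl","rb")); im=cv2.imread("pics/w2.png"); g=cv2.cvtColor(im,cv2.COLOR_BGR2GRAY)
s=rect(160,40,40); p=fit(c,g,[481.3,376.5,-56.95],s,w=14); print(p); draw(im,c,p[0],s,1,[0,0]); cv2.imwrite("pics/f2.png",im)
E
```

```text
3.075 [482.50815842 376.17391862 252.0920749 ] [1.79936072e+02 1.14725630e-02 1.23052281e+02] [-0.35248209  0.59145253 -0.67299028] [33.1  8.8 81.7 -0.  89.5  0.1]
(array([482.23114059, 377.18453975, -57.10858118]), np.float64(0.21923659666346929), [53, 11, 58, 60])
```

View pics/f2.png

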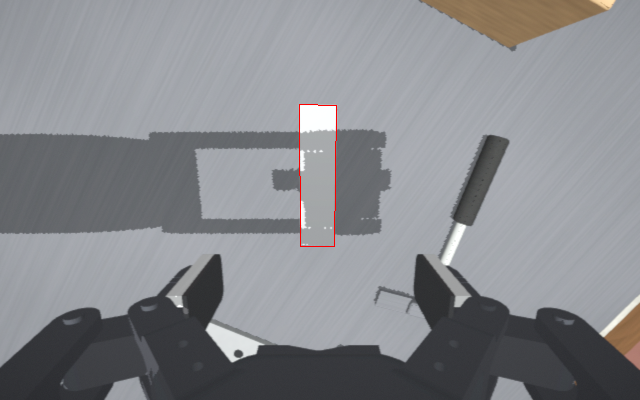

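The wrist image shows the stub's top face at columns 300–336, rows 105–246, and the fit (red) matches it. The gripper is already centred over it and the hammer is clear. I'll descend and grip.

Emit:
arm_command --targets '[[[0,0.001,-0.045,0,0,-0.003,1],[0,0,-0.045,0,0,0,1],[0,0,-0.045,0,0,0,1],[0,0,-0.045,0,0,0,1],[0,0,-0.035,0,0,0,1],[0,0,-0.02,0,0,0,1],[0,0,-0.011,0,0,0,1],[0,0,0,0,0,0,1],[0,0,0,0,0,0,1]]]'

```text
time: 4.2
tool_pos: [482.8, 379.3, 7.0]
tcp_rot: [179.8, -0.0, 123.0]
ft_force: [0.1, 0.5, 0.3]
finger_gap: 85.5
grip_force: 0.0
```

Emit:
arm_command --targets '[[[0,0,0,0,0,0,-1],[0,0,0,0,0,0,-1],[0,0,0,0,0,0,-1],[0,0,0,0,0,0,-1],[0,0,0,0,0,0,-1],[0,0,0,0,0,0,-1],[0,0,0,0,0,0,-1],[0,0,0,0,0,0,-1]]]' --force 80

```text
time: 5.2
tool_pos: [482.0, 378.8, 5.9]
tcp_rot: [180.0, -0.0, 123.0]
ft_force: [-1.8, -0.5, 5.0]
finger_gap: 38.7
grip_force: 82.2
```

Emit:
arm_command --targets '[[[0,0,0.015,0,0,0,-1],[0,0,0.03,0,0,0,-1],[0,0,0.035,0,0,0,-1],[0,0,0.03,0,0,0,-1]]]'

```text
time: 5.7
tool_pos: [481.2, 378.2, 116.3]
tcp_rot: [-179.9, 0.0, 123.0]
ft_force: [0.4, -0.2, -5.2]
finger_gap: 39.0
grip_force: 81.4
```

Emit:
arm_command --targets '[[[0.01,-0.037,0,0,0,0.112,-1],[0.01,-0.047,0,0,0,0.14,-1],[0.01,-0.047,0,0,0,0.14,-1],[0.01,-0.047,0,0,0,0.14,-1],[0.01,-0.047,0,0,0,0.14,-1],[0.01,-0.047,0,0,0,0.14,-1],[0.01,-0.047,0,0,0,0.14,-1],[0.006,-0.035,0,0,0,0.1,-1],[0.005,-0.02,0,0,0,0.07,-1],[0,0,0,0,0,0,-1]]]'

```text
time: 6.95
tool_pos: [562.2, 3.0, 115.1]
tcp_rot: [-180.0, -0.1, -172.8]
ft_force: [1.0, 0.3, -5.4]
finger_gap: 39.1
grip_force: 81.6
```

Emit:
arm_command --targets '[[[0,0,0,0,0,0,-1],[0,0,0,0,0,0,-1]]]'

```text
time: 7.2
tool_pos: [562.3, 5.4, 115.2]
tcp_rot: [180.0, -0.0, -172.7]
ft_force: [-0.0, 0.2, -5.0]
finger_gap: 38.9
grip_force: 81.6
```

```bash
python3 snap.py w3
python3 - <<'E'
from h import *; import pickle
s=status.sense(); print(s["finger_gap"],s["grip_force"],s["wrist_torque"])
c=pickle.load(open("w3.pkl","rb")); im=cv2.imread("pics/w3.png"); g=cv2.cvtColor(im,cv2.COLOR_BGR2GRAY)
seg=[((-20,-150,50),(-20,150,50)),((20,-150,50),(20,150,50))]
draw(im,c,[682.45,28.9,7.3],rect(40,320,50),1,[0,0])
t=s["tool_pos"]; draw(im,c,[t[0],t[1],s["tcp_rot"][2]],rect(160,40,t[2]+34),1,[0,0]); cv2.imwrite("pics/f3.png",im)
E
```

```text
7.25 [562.41062321   5.40471061 115.21877303] [ 1.79988086e+02 -1.67077510e-02 -1.72671572e+02] [-0.22963096  0.55067659 -4.39438528] [  -4.7    6.6   98.6    0.    74.8 -102. ]
38.94549120530878 81.56724482774734 [ 0.04218042 -0.01908719  0.03377552]
```

View pics/f3.png

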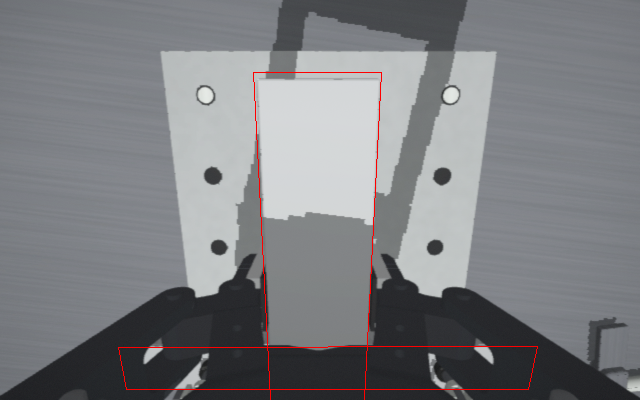

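The stub is held and runs straight with the tool; its back edge is at row 80 and its sides at columns 260 to 380. It tapers less than predicted, so I'll check whether it has pitched in the grip.

Run:
```python
from h import *; import pickle
c=pickle.load(open("w3.pkl","rb")); im=cv2.imread("pics/w3.png"); g=cv2.GaussianBlur(cv2.cvtColor(im,cv2.COLOR_BGR2GRAY).astype(np.float32),(0,0),.8)
for r in range(84,345,16):
    d=np.abs(np.gradient(g[r])); L=245+d[245:275].argmax(); Rr=365+d[365:390].argmax(); print(r,L,Rr,Rr-L,end=" | ")
d=np.abs(np.gradient(g,axis=0)); print([60+int(d[60:95,k].argmax()) for k in range(270,375,15)])
crop=cv2.resize(im[60:350,220:420],None,fx=2,fy=2,interpolation=cv2.INTER_CUBIC); cv2.imwrite("pics/c3.png",crop)
```

```text
84 258 379 121 | 100 259 378 119 | 116 259 377 118 | 132 260 376 116 | 148 254 375 121 | 164 260 375 115 | 180 261 374 113 | 196 262 374 112 | 212 262 374 112 | 228 264 372 108 | 244 265 373 108 | 260 253 383 130 | 276 266 370 104 | 292 267 369 102 | 308 268 369 101 | 324 268 368 100 | 340 263 373 110 | [79, 79, 80, 80, 80, 80, 80]
```

View pics/c3.png

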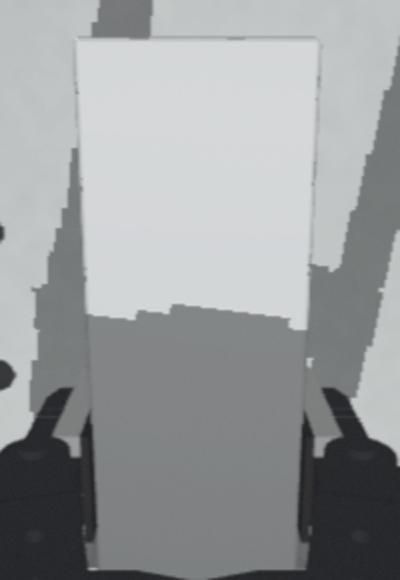

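Emit:
arm_command --targets '[[[0,0,-0.035,0,0,0,-1],[0,0,-0.035,0,0,0,-1],[0,0,-0.015,0,0,0,-1],[0,0,-0.008,0,0,0,-1],[0,0,0,0,0,0,-1],[0,0,0,0,0,0,-1]]]'

```text
time: 8.0
tool_pos: [563.9, 4.5, 23.8]
tcp_rot: [-180.0, 0.1, -172.7]
ft_force: [-0.3, 0.2, -4.5]
finger_gap: 38.7
grip_force: 81.5
```

Emit:
arm_command --targets '[[[0,0,-0.002,0,0,0,-1],[0,0,-0.001,0,0,0,-1],[0,0,-0.001,0,0,0,-1],[0,0,0,0,0,0,-1],[0,0,0,0,0,0,-1]]]'

```text
time: 8.62
tool_pos: [562.7, 4.5, 18.3]
tcp_rot: [-180.0, -0.0, -172.7]
ft_force: [0.9, -0.3, -5.1]
finger_gap: 39.2
grip_force: 81.5
```

Emit:
arm_command --targets '[[[0,0,-0.001,0,0,0,-1],[0,0,0,0,0,0,-1],[0,0,0,0,0,0,-1]]]'

```text
time: 9.0
tool_pos: [562.7, 4.5, 17.3]
tcp_rot: [-180.0, -0.0, -172.7]
ft_force: [-0.5, 1.1, -5.3]
finger_gap: 39.4
grip_force: 81.5
```

Emit:
arm_command --targets '[[[0,0,-0.001,0,0,0,-1],[0,0,0,0,0,0,-1],[0,0,0,0,0,0,-1]]]'

```text
time: 9.38
tool_pos: [562.7, 4.5, 16.3]
tcp_rot: [180.0, -0.0, -172.7]
ft_force: [0.4, -0.1, -5.0]
finger_gap: 39.4
grip_force: 81.5
```

Emit:
arm_command --targets '[[[0,0,-0.0005,0,0,0,-1],[0,0,0,0,0,0,-1],[0,0,0,0,0,0,-1]]]'

```text
time: 9.75
tool_pos: [562.8, 4.5, 15.9]
tcp_rot: [-180.0, 0.0, -172.7]
ft_force: [0.4, 1.1, -2.5]
finger_gap: 39.3
grip_force: 81.9
```

Emit:
arm_command --targets '[[[0,0,-0.0005,0,0,0,-1],[0,0,0,0,0,0,-1],[0,0,0,0,0,0,-1]]]'

```text
time: 10.12
tool_pos: [563.2, 4.5, 15.9]
tcp_rot: [-180.0, 0.1, -172.7]
ft_force: [-2.0, 0.8, 5.0]
finger_gap: 39.1
grip_force: 82.7
```

Run:
```python
from h import *
s=status.sense(); print(s["tool_pos"],s["ft_force"],s["wrist_torque"])
```

```text
[563.15499896   4.51654216  15.91323105] [-2.04423361  0.76190495  5.03351593] [ 0.12386298  0.34484532 -0.01810366]
```

Emit:
arm_command --targets '[[[0,0,0,0,0,0,0.2],[0,0,0,0,0,0,0.2],[0,0,0,0,0,0,0.2],[0,0,0,0,0,0,-1],[0,0,0,0,0,0,-1],[0,0,0,0,0,0,-1],[0,0,0,0,0,0,-1],[0,0,0,0,0,0,-1]]]' --force 60

```text
time: 11.12
tool_pos: [562.8, 4.5, 15.4]
tcp_rot: [-180.0, 0.0, -172.7]
ft_force: [-0.4, -0.8, 0.6]
finger_gap: 39.3
grip_force: 62.1
```

Run:
```python
from h import *
s=status.sense(); print(s["tool_pos"],s["tcp_rot"],s["ft_force"],s["wrist_torque"],s["finger_gap"],s["grip_force"])
```

```text
[562.80914772   4.4825536   15.38978452] [-1.79994262e+02  1.53624182e-02 -1.72711010e+02] [-0.44224743 -0.77144233  0.60311696] [-0.09595463 -0.04426637  0.02955508] 39.289292999669804 62.134337425231934
```

Emit:
arm_command --targets '[[[0.003,0.0004,0,0,0,0,-1],[0.003,0.0004,0,0,0,0,-1],[0.003,0.0004,0,0,0,0,-1],[0.002,0.0025,0,0,0,0,-1],[0,0.002,0,0,0,0,-1],[-0.0002,0.0015,0,0,0,0,-1],[0,0,0,0,0,0,-1],[0,0,0,0,0,0,-1]]]'

```text
time: 12.12
tool_pos: [573.7, 12.0, 15.4]
tcp_rot: [180.0, 0.0, -172.7]
ft_force: [1.3, 1.1, 2.2]
finger_gap: 39.3
grip_force: 62.2
```

Emit:
arm_command --targets '[[[-0.0001,0.0007,0,0,0,0,-1],[0,0,0,0,0,0,-1],[0,0,0,0,0,0,-1]]]'

```text
time: 12.5
tool_pos: [573.4, 12.4, 15.4]
tcp_rot: [-180.0, 0.0, -172.7]
ft_force: [0.7, -1.3, 3.4]
finger_gap: 38.9
grip_force: 62.3
```

Emit:
arm_command --targets '[[[-0.0001,0.0007,0,0,0,0,-1],[0,0,0,0,0,0,-1],[0,0,0,0,0,0,-1]]]'

```text
time: 12.88
tool_pos: [573.3, 13.1, 15.4]
tcp_rot: [-180.0, 0.0, -172.7]
ft_force: [0.3, -1.9, 5.2]
finger_gap: 39.4
grip_force: 62.4
```

Emit:
arm_command --targets '[[[-0.0001,0.0007,-0.0003,0,0,0,-1],[0,0,0.0006,0,0,0,-1],[0,0,0,0,0,0,-1]]]'

```text
time: 13.25
tool_pos: [573.0, 14.0, 15.4]
tcp_rot: [180.0, -0.0, -172.7]
ft_force: [0.1, -0.6, 2.0]
finger_gap: 39.2
grip_force: 62.3
```

Emit:
arm_command --targets '[[[-0.0001,0.0007,0,0,0,0,-1],[0,0,0,0,0,0,-1],[0,0,0,0,0,0,-1]]]'

```text
time: 13.62
tool_pos: [573.0, 14.1, 15.4]
tcp_rot: [-180.0, -0.0, -172.7]
ft_force: [0.8, -4.7, 1.6]
finger_gap: 39.2
grip_force: 62.1
```

Emit:
arm_command --targets '[[[-0.0001,0.0007,0,0,0,0,-1],[0,0,0,0,0,0,-1],[0,0,0,0,0,0,-1]]]'

```text
time: 14.0
tool_pos: [572.9, 14.2, 15.4]
tcp_rot: [-179.9, -0.0, -172.8]
ft_force: [0.9, -8.2, 0.1]
finger_gap: 39.5
grip_force: 62.0
```

Emit:
arm_command --targets '[[[0.0015,-0.0004,0,0,0,0,-1],[0.0015,0.0002,0,0,0,0,-1],[0.0015,0.0002,0,0,0,0,-1],[0.001,0.0001,0,0,0,0,-1],[0,0,0,0,0,0,-1],[0,0,0,0,0,0,-1]]]'

```text
time: 14.75
tool_pos: [577.9, 14.7, 15.4]
tcp_rot: [-180.0, -0.1, -172.7]
ft_force: [-1.7, -5.2, 2.7]
finger_gap: 39.3
grip_force: 62.5
```

Emit:
arm_command --targets '[[[0.0005,0.0001,0,0,0,0,-1],[0.0005,0,0,0,0,0,-1],[0,0,0,0,0,0,-1],[0,0,0,0,0,0,-1]]]'

```text
time: 15.25
tool_pos: [578.8, 14.8, 15.4]
tcp_rot: [-180.0, -0.1, -172.7]
ft_force: [-2.7, -5.9, 3.7]
finger_gap: 39.5
grip_force: 62.5
```

Emit:
arm_command --targets '[[[0.0005,0.0001,0,0,0,0,-1],[0.0005,0,0,0,0,0,-1],[0,0,0,0,0,0,-1]]]'

```text
time: 15.62
tool_pos: [579.8, 14.9, 15.4]
tcp_rot: [-180.0, -0.1, -172.7]
ft_force: [-1.8, -5.7, 4.3]
finger_gap: 39.5
grip_force: 62.5
```

Emit:
arm_command --targets '[[[0.0005,0.0001,0.0002,0,0,0,-1],[0.0005,0,0,0,0,0,-1],[0,0,0,0,0,0,-1]]]'

```text
time: 16.0
tool_pos: [580.7, 15.1, 15.4]
tcp_rot: [-180.0, -0.1, -172.7]
ft_force: [-1.7, -5.8, 2.3]
finger_gap: 39.5
grip_force: 62.3
```

Emit:
arm_command --targets '[[[0.0005,0.0001,0,0,0,0,-1],[0.0005,0,0,0,0,0,-1],[0,0,0,0,0,0,-1]]]'

```text
time: 16.38
tool_pos: [581.2, 15.1, 15.4]
tcp_rot: [-180.0, -0.2, -172.7]
ft_force: [-4.3, -5.4, 6.0]
finger_gap: 39.2
grip_force: 62.6
```

Emit:
arm_command --targets '[[[0.0005,0.0001,0,0,0,0,-1],[0,0,0,0,0,0,-1],[0,0,0,0,0,0,-1]]]'

```text
time: 16.75
tool_pos: [581.2, 15.1, 15.4]
tcp_rot: [-180.0, -0.2, -172.7]
ft_force: [-7.3, -6.6, 8.2]
finger_gap: 39.4
grip_force: 63.0
```

Emit:
arm_command --targets '[[[0.0005,0,0,0,0,0,-1],[0,0,0,0,0,0,-1],[0,0,0,0,0,0,-1]]]'

```text
time: 17.12
tool_pos: [581.2, 15.1, 15.4]
tcp_rot: [-180.0, -0.3, -172.7]
ft_force: [-10.5, -6.7, 11.1]
finger_gap: 39.4
grip_force: 63.3
```

Emit:
arm_command --targets '[[[0.0005,0.0001,0.0004,0,0,0,-1],[0,0,0.0003,0,0,0,-1],[0,0,0,0,0,0,-1],[0,0,0,0,0,0,-1]]]'

```text
time: 17.62
tool_pos: [581.2, 15.1, 15.4]
tcp_rot: [-180.0, -0.3, -172.7]
ft_force: [-9.7, -6.7, 7.2]
finger_gap: 39.4
grip_force: 62.8
```

```bash
python3 snap.py w4
python3 - <<'E'
from h import *
s=[status.sense() for _ in range(1)][0]; print(s["wrist_torque"],s["tcp_rot"])
c=viewer.camera_model("top"); im=viewer.snapshot("top")[:,:,::-1]; cv2.imwrite("pics/t4.png",im)
E
```

```text
17.675 [581.22994236  15.11427142  15.40779784] [-179.98375182   -0.33516765 -172.72944717] [-9.52284216 -7.51713263  7.14031918] [-3.500e+00  1.680e+01  9.840e+01 -1.000e-01  6.510e+01 -1.007e+02]
[-1.08165817  1.07030472 -0.125428  ] [-179.98375182   -0.33516765 -172.72944717]
```

Emit:
arm_command --targets '[[[0,0,0,0.0004,-0.003,0,-1],[0,0,0,0.0004,-0.003,0,-1],[0,0,0,0,0,0,-1],[0,0,0,0,0,0,-1]]]'

```text
time: 18.23
tool_pos: [581.3, 15.1, 15.4]
tcp_rot: [-180.0, 0.0, -172.7]
ft_force: [-8.6, -6.9, 6.0]
finger_gap: 39.2
grip_force: 62.7
```

Run:
```python
from h import *
s=status.sense(); print(s["tool_pos"],s["wrist_torque"],s["tcp_rot"],s["ft_force"])
```

```text
[581.32887251  15.13314369  15.3903602 ] [-1.10694678  1.38001079 -0.21511849] [-1.79987347e+02  2.05052733e-02 -1.72730826e+02] [-8.57616254 -6.92532901  6.01164473]
```

Emit:
arm_command --targets '[[[0.0004,0,0.0001,0.0002,-0.0012,0,-1],[0.0004,0,0.0002,0.0002,-0.0012,0,-1],[0.0003,0,0.0002,0,-0.0012,0,-1],[0,0,0,0,0,0,-1],[0,0,0,0,0,0,-1]]]'

```text
time: 18.85
tool_pos: [581.4, 15.1, 15.4]
tcp_rot: [180.0, 0.1, -172.7]
ft_force: [-10.8, -7.6, 6.6]
finger_gap: 38.7
grip_force: 62.8
```

Run:
```python
from h import *
s=status.sense(); print(s["tool_pos"],s["wrist_torque"],s["tcp_rot"],s["ft_force"], s["ft_force"]@[.992,.127,0], s["ft_force"]@[-.127,.992,0])
```

```text
[581.35043832  15.125881    15.36642054] [-1.20545399  2.00479841 -0.22390733] [ 1.79998774e+02  9.59258087e-02 -1.72729590e+02] [-10.84548912  -7.62881556   6.64438801] -11.727584784639939 -6.190407921011045
```

Emit:
arm_command --targets '[[[0.0004,-0.0001,0.0002,0,0,0,-1],[0.0003,-0.0001,0.0002,0,0,0,-1],[0,0,0,0,0,0,-1],[0,0,0,0,0,0,-1]]]'

```text
time: 19.35
tool_pos: [581.4, 15.1, 15.4]
tcp_rot: [180.0, 0.0, -172.7]
ft_force: [-13.8, -5.6, 7.2]
finger_gap: 39.2
grip_force: 62.8
```

```bash
python3 - <<'E'
from h import *
s=status.sense(); print(s["tool_pos"],s["wrist_torque"],s["tcp_rot"],s["ft_force"], s["ft_force"]@[.992,.127,0], s["ft_force"]@[-.127,.992,0])
E
python3 - <<'E'
from h import *
im=cv2.imread("pics/t4.png")[130:260,240:400]; im=cv2.resize(im,None,fx=4.6,fy=4.6,interpolation=cv2.INTER_CUBIC); cv2.imwrite("pics/t4c.png",im)
E
```

```text
[581.37284094  15.12021688  15.38659184] [-1.12187591  2.19134549 -0.22487757] [ 1.79976921e+02  1.90306300e-02 -1.72722470e+02] [-13.81652989  -5.63676365   7.18268173] -14.421866638351272 -3.8369702393534375
```

View pics/w4.png

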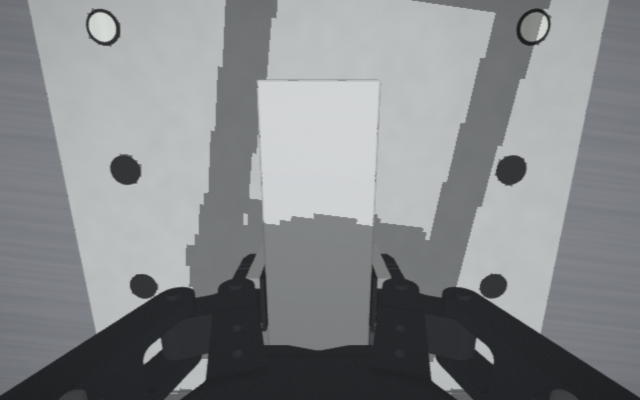

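Emit:
arm_command --targets '[[[0.0002,0,0.0003,0,0,0,-1],[0.0001,0,0.0002,0,0,0,-1],[0,0,0,0,0,0,-1],[0,0,0,0,0,0,-1],[0,0,0,0,0,0,-1],[0,0,0,0,0,0,-1]]]'

```text
time: 20.1
tool_pos: [581.3, 15.1, 15.4]
tcp_rot: [180.0, -0.0, -172.7]
ft_force: [-13.5, -5.6, 3.4]
finger_gap: 39.4
grip_force: 62.5
```

Run:
```python
from h import *
for _ in range(4):
    s=status.sense(); print(s["tool_pos"],s["wrist_torque"],s["tcp_rot"],s["ft_force"], s["ft_force"]@[.992,.127,0], s["ft_force"]@[-.127,.992,0]); viewer.snapshot("top")
```

```text
[581.31529182  15.12378273  15.37282745] [-1.15378454  2.03712644 -0.23219224] [ 1.79971768e+02 -1.88966048e-02 -1.72721523e+02] [-13.52518917  -5.61498122   3.43003472] -14.130090271812778 -3.8523623495285886
[581.3399706   15.12489562  15.40313679] [-1.2002855   1.97574674 -0.20575166] [ 1.79972084e+02 -1.64084142e-02 -1.72720874e+02] [-12.38648082  -5.61203482   4.69561756] -13.0001173983503 -3.994055476411901
[581.35059048  15.12309736  15.4062933 ] [-1.21054193  2.02292188 -0.16483277] [ 1.79972919e+02 -1.46203475e-02 -1.72721001e+02] [-12.67058273  -5.68583622   4.43497779] -13.291319271278184 -4.031185519264967
[581.3401962   15.13819472  15.39126858] [-1.20154461  2.05076914 -0.26170474] [ 1.79972754e+02 -1.64347614e-02 -1.72719404e+02] [-12.16674846  -6.17345617   4.57235074] -12.853443408047664 -4.578891468999441
```

Emit:
arm_command --targets '[[[0.0003,0,0.0001,0,0,0,-1],[0.0002,0,0.0001,0,0,0,-1],[0,0,0,0,0,0,-1],[0,0,0,0,0,0,-1],[0,0,0,0,0,0,-1],[0,0,0,0,0,0,-1],[0,0,0,0,0,0,-1],[0,0,0,0,0,0,-1]]]'

```text
time: 21.3
tool_pos: [581.3, 15.1, 15.4]
tcp_rot: [180.0, -0.1, -172.7]
ft_force: [-14.0, -6.8, 5.2]
finger_gap: 39.5
grip_force: 62.5
```

Run:
```python
from h import *
for _ in range(4):
    s=status.sense(); print(s["time"],s["tcp_rot"],s["ft_force"], s["ft_force"]@[.992,.127,0]); viewer.snapshot("top")
```

```text
21.3 [ 1.79964495e+02 -7.36629898e-02 -1.72722560e+02] [-13.97503465  -6.81991332   5.22984867] -14.729363361926598
21.35 [ 1.79964334e+02 -7.59132820e-02 -1.72722353e+02] [-14.11190077  -6.75717866   5.81843484] -14.857167256709282
21.4 [ 1.79965477e+02 -7.70155482e-02 -1.72718768e+02] [-14.97643048  -5.79076724   4.29700065] -15.592046479327069
21.45 [ 1.79964107e+02 -7.69823936e-02 -1.72720555e+02] [-14.48099925  -5.60207778   5.10657846] -15.076615139053773
```

The push is steady at about 15 N. The stub is level, square to the rail and against the stop, so I'll hand in.

```bash
python3 -c "
from bench import job; print(job.hand_in())"
```

```text
the job is handed in; nothing more can be done
None
```

I handed the job in at about 21.5 s: the stub lies flat on the plate, butted on the rail and against the side stop, and the gripper still holds it there with a measured push of about 15 N; the offcut, hammer and tin were not touched.

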